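Slide the sample carrier under the strip reader's bridge

TASK

With the fingertips, push the low sample carrier along the bench and lengthwise under the reader's low bridge, from the bridge's open side, until its leading end rests squarely against the steel stop behind the bridge. Only push it: keep it flat on the bench the whole time, never lift or tip it, and leave the tall carrier, the vial and the loose cap where they stand. Then take the hand away.

Things in the scene. Friction and masses are not known exactly. Their poses are not given: they have to be found in the camera images.
- reader: White bench instrument with a low bridge, fixed. Origin on the bench, mid bridge opening; +y is the way in, open side at -y. Bridge: y -18 to 18 mm, opening 58 mm wide (x -29 to 29) and 18 mm high, top 40 mm high, outer leg ends at x -45 mm. On the +x side it joins the reader's body (x 29 to 119, y -18 to 90 mm, 52 mm high).
- mouth (a point): Middle of the bridge's open side, on the bench (reader x 0, y -18 mm). Axes as the reader's.
- stop (a point): Middle of the stop's face, on the bench (reader x 0, y +40 mm): a steel bar 74 mm wide, 12 mm high, joined to the bridge by two steel side strips 10 mm high, 58 mm apart. With the carrier home its origin lies at the reader's origin and its rear end sticks out 22 mm before the bridge.
- carrier: Low sample carrier: loose flat grey plastic block, three pale strips on top, 50 mm wide (x), 80 mm long (y), 14 mm high, 0.1 kg; origin at the centre of its underside, z up. Starts before the reader's open side, off the straight way in towards the reader's -x side, somewhat turned. Either end may go first. Slides at about 1 N and stays where it is left.
- tall_carrier: Tall carrier: same plastic, strips and footprint (50 x 80 mm) but 42 mm high with two dark lines round it, loose, 0.25 kg; origin at the centre of its underside. Too tall for the bridge; leave alone. It and the low carrier stand in a row beside the way in, either one nearer the reader.
- vial: Small white plastic bottle, 36 mm diameter, 62 mm high, loose and upright; origin at the centre of its underside. Leave alone.
- cap: Loose white screw cap lying flat, 28 mm diameter, 16 mm high, 12 g; origin at the centre of its underside. Leave alone.
Mind the look-alikes: they are no part of the job. Of the things shaped like the carrier, the grey one is meant.

How it is judged (in metres and radians):
On the way:
1. the carrier's leading end is in under the bridge from the open side (y of carrier in the frame of reader between -0.055 and -0.004 m and x of carrier in the frame of reader between -0.008 and 0.008 m), for 0.1 s.
At the end, for the whole second after the job is handed in: The low carrier lies flat and still under the bridge with its leading end within 3 mm of the stop, within 7 mm of the middle of the opening and turned less than 0.06 rad from the way in; the tall carrier, vial and cap are within 15 mm of where they started (y of carrier in the frame of reader between -0.003 and 0.004 m and x of carrier in the frame of reader between -0.007 and 0.007 m and angle between the y axis of carrier and the y axis of reader, either way round below 0.06 rad and angle between carrier's own z axis and vertical below 0.03 rad and height (world z) of carrier below 0.003 m and linear speed of carrier below 0.01 m/s and distance of each of tall_carrier, vial, cap from where it was at the start of the episode below 0.015 m); the robot touches nothing.
It fails at once if the low carrier is lifted off the bench (height (world z) of carrier above 0.008 m).
It fails at once if the low carrier is tipped by more than 0.1 rad (angle between carrier's own z axis and vertical above 0.1 rad).
It fails at once if the tall carrier is shifted by more than 15 mm or tipped (distance of tall_carrier from where it was at the start of the episode above 0.015 m or angle between tall_carrier's own z axis and vertical above 0.2 rad).
It fails at once if the vial or the loose cap is shifted by more than 15 mm or tipped (distance of any of vial, cap from where it was at the start of the episode above 0.015 m or angle between any of vial, cap's own z axis and vertical above 0.2 rad).
It also fails if it takes over 48 s, if anything falls off the work surface, if the arm or the gripper's body presses on something with over 40 N, if the wrist force passes 120 N, or if a joint passes its speed limit or range.

ROBOT

A 6-joint arm with a two-finger parallel gripper is mounted at the origin on the work surface. World frame = base frame: x ahead of the robot, y to its left, z up, the work surface at z = 0. Lengths are in mm, angles in rad, forces in N, time in s.
With the tool pointing down it reaches from about 250 to 725 mm from the base axis. Payload 4 kg.
Tool frame: the origin (TCP) lies at the very end of the fingers, on their centre line; the grasp point (between the pads) lies manip.grip_point_offset behind it (manip.grip_point_offset is the distance from the TCP to the grasp point, in mm); z points along the fingers, y is the line along which they close (so a half turn about z gives the same grasp; the last joint's range is limited). The gripper opens to 85 mm and grips with 20 to 120 N. Pads are 22 mm wide; open, the fingers measure 114 mm over their backs; the gripper's body (76 mm by 85 mm) begins 54 mm behind the grasp point. The pads swing forward as they close: fully open they stand 13 mm farther back than shut.
Start: joints at [1.261, 0.241, 0.005, 1.335, 0, 1.571], TCP at [152.432, 476.197, 231.306] pointing down, gripper open.
Joint ranges: [-2.72, 2.72], [-1.05, 1.87], [-1.09, 1.28], [-1.99, 2.15], [-1.42, 1.44], [-3.14, 3.14]. Speed limits (rad/s): [2.79, 2.79, 3.14, 3.14, 3.14, 3.14].

INTERFACE

Orientations are given as a rotation vector (axis times angle).
In Python, from bench import manip gives the robot as it stands.
- The arm moves only by the shell command python3 -m creep 'ROWS' [FORCE]. ROWS is a JSON object of lists of equal length, an entry for each row: "hand": the closure, from 0 (fully open) to 1 (shut); "dp": the shift along the world's x, y, z in m, a list of three; "roll": the turn about the world's z in degrees. A call has 1 to 12 rows; each row shifts and turns the commanded pose from where the row before left it; what a row does not reach is not made up. A row lasts 1/10 s, in which the tool goes at most 50 mm and 8.59 degrees, less where a joint would pass 70% of its speed; a pose out of reach is approached as far as the arm can. A call is refused whole if a number of a shift passes 0.05 or a number of a turn 8.59, either way. A call with a gripper value outside its range is refused whole. The fingers move at their own pace and stop on an object; FORCE is the grip in N (left out, the last holds). Time passes only in rows, so rows that do not move let the fingers close. It gives the time, the measured TCP pose, the force, the opening and the grip force at its end, in the units of the state.
- manip.get_obs(): the state, without advancing time (a new reading comes with each control period).
- manip.get_image(name): name is "scene" or "top" or "wrist"; returns the picture (420x560x3 uint8, red, green, blue); there is no depth.
- manip.calibration(name): a dict with "camera_matrix" (3x3 intrinsics, pixels), "T" (4x4, takes a point from camera to world coordinates). Camera axes: x right, y up, looking along -z (the intrinsics and any distortion apply to the point x, -y, -z); pixel columns grow to the right and rows downward; lengths in mm; the calibration is good to about 2 mm. A picture is of the moment at which its call begins: read the wrist's pose just before it. calibration takes no time and is no camera call; for the wrist camera it gives the pose at the moment of the call.
- manip.sign_off(): hands the job in; it is judged then, once.
The state is a dict: "t": time; "q": joint angles; "qvel": joint speeds; "tau": joint torques, N m; "eef_pos": TCP position; "eef_rot": TCP orientation; "wrist_force": force on the tool from outside, world axes, zero at the start; "wrist_torque": the same for the moment, N m; "finger_gap": opening from 0.0 (shut) to 1.0 (fully open); "grip_force": force on a finger pad.
Only numpy, scipy, OpenCV 4.12 (cv2) and the standard library are available. Lean on these libraries where they do the work, as an engineer would, in place of code of your own. Each camera call takes 0.05 s, during which the arm holds its last target. There are 200 camera calls.

## Working session

There is one attempt and no reset: what is moved stays moved. The work goes in short steps, Python scripts to look and compute and a shell command to move; the robot and the scene stay as the last step left them, time stands still between calls to the robot, and variables do not carry over. Pictures are saved under pics/ and viewed, at most 10 in all, crops included, and the job is handed in when it is done.

```bash
mkdir -p pics; ls; python3 - <<'E'
from bench import manip
import cv2
for n in ("top","scene"):
    im=manip.get_image(n); cv2.imwrite(f"pics/{n}0.png",im[:,:,::-1]); c=manip.calibration(n); print(n,c)
o=manip.get_obs(); print(o, manip.grip_point_offset)
E
```

```text
pics
top {'camera_matrix': array([[440.83347144,   0.        , 278.00820285],
       [  0.        , 440.83347144, 208.58704546],
       [  0.        ,   0.        ,   1.        ]]), 'T': array([[-4.32913515e-05,  9.99580099e-01, -2.89762567e-02,
         5.09437274e+02],
       [-9.99869979e-01, -5.10516954e-04, -1.61172256e-02,
         4.78444289e+01],
       [-1.61252508e-02,  2.89717914e-02,  9.99450155e-01,
         8.52350862e+02],
       [ 0.00000000e+00,  0.00000000e+00,  0.00000000e+00,
         1.00000000e+00]])}
scene {'camera_matrix': array([[546.2292555 ,   0.        , 281.11719163],
       [  0.        , 546.2292555 , 207.42046146],
       [  0.        ,   0.        ,   1.        ]]), 'T': array([[-1.60124318e-01, -7.87327417e-01,  5.95378654e-01,
         1.06470737e+03],
       [ 9.86966263e-01, -1.17890320e-01,  1.09542084e-01,
         1.43394876e+02],
       [-1.60561065e-02,  6.05158997e-01,  7.95942705e-01,
         6.96474946e+02],
       [ 0.00000000e+00,  0.00000000e+00,  0.00000000e+00,
         1.00000000e+00]])}
{'t': 0.1, 'q': array([1.26100937e+00, 2.41361946e-01, 3.85693338e-03, 1.33522023e+00,
       9.35461376e-06, 1.57078921e+00]), 'qvel': array([-1.44059812e-03, -2.18830580e-04,  3.95615527e-03,  9.41656189e-05,
        3.02092484e-04,  1.09131909e-03]), 'tau': array([ 2.34093721e-03, -3.73138011e+01,  2.53010684e+01,  1.08817482e-02,
        1.80157767e-04, -5.78778668e-06]), 'eef_pos': array([152.24982144, 475.65234446, 230.48908508]), 'eef_rot': array([-4.84610161e-01, -3.10367857e+00,  2.99110028e-03]), 'wrist_force': array([-0.61190948,  0.11797238,  0.04202705]), 'wrist_torque': array([ 0.0027878 , -0.03627686, -0.00362795]), 'grip_force': 0.0, 'finger_gap': 1.0020465114452306} 18.700000000000003
```

View pics/top0.png

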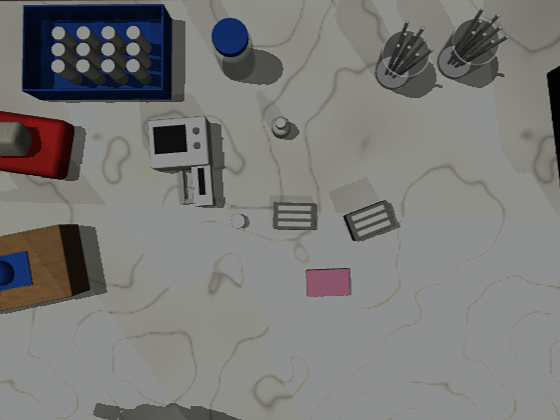

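View pics/scene0.png

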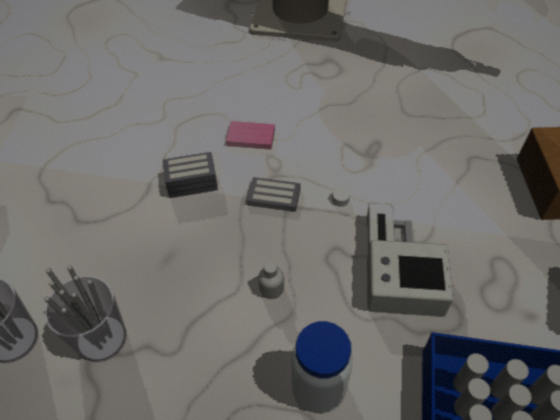

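Top view: the low-looking grey block with pale strips is at (295,216). A taller dark-sided one is at (371,220), and a pink block of carrier shape at (328,282). The cap is at (238,221), the vial at (281,127), and the bridge at about (200,186), opening to the right. The scene view shows the block at (274,193) is thin and grey, so it's the low carrier. The block at (190,173) is tall. I'll confirm this in an enlarged crop.

```bash
python3 - <<'E'
import cv2
im=cv2.imread("pics/top0.png")[105:255,145:345]
cv2.imwrite("pics/crop1.png",cv2.resize(im,None,fx=4,fy=4,interpolation=cv2.INTER_CUBIC))
E
```

```text
(no output)
```

View pics/crop1.png

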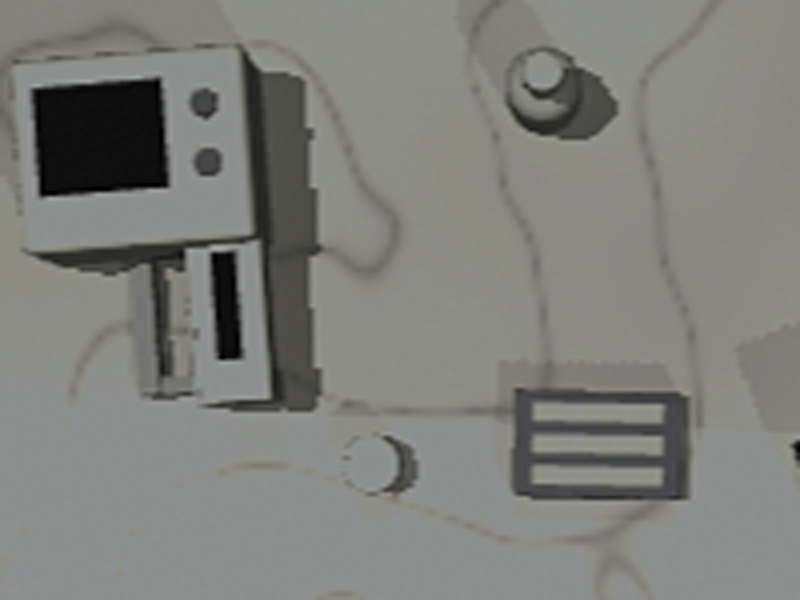

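The crop shows the low grey carrier with corners at crop pixels (515,388), (690,393), (688,499) and (514,497). The body-top corners are (12,63), (242,45), (257,237) and (25,252), and the bridge-top corners are (272,401) and (202,404). The cap is at (374,464).

```bash
cat > h.py <<'E'
from bench import manip
import numpy as np, cv2
def ray(cal,px,z):
    K,T=cal["camera_matrix"],cal["T"]
    px=np.atleast_2d(np.array(px,float)); d=np.c_[(px-[K[0,2],K[1,2]])/K[0,0],np.ones(len(px))]*[1,-1,-1]
    d=d@T[:3,:3].T; o=T[:3,3]
    return o[:2]+d[:,:2]*((np.broadcast_to(z,len(px))-o[2])/d[:,2])[:,None]
def rigid(src,dst):
    a=src-src.mean(0); b=dst-dst.mean(0)
    th=np.arctan2((a[:,0]*b[:,1]-a[:,1]*b[:,0]).sum(),(a*b).sum()); R=np.array([[np.cos(th),-np.sin(th)],[np.sin(th),np.cos(th)]])
    return th,dst.mean(0)-R@src.mean(0),R
E
cat > m.py <<'E'
from h import *
c=manip.calibration("top"); f=lambda p:np.array(p)/4+[145,105]-0.375
P=ray(c,f([(242,45),(257,237),(12,63),(25,252),(272,401),(202,404)]),[52]*4+[40]*2)
S=np.array([(119,-18),(29,-18),(119,90),(29,90),(-45,-18),(-45,18.)])
th,o,R=rigid(S,P); print("reader",th,o,"res",(P-(S@R.T+o)).round(1).tolist())
C=ray(c,f([(515,388),(690,393),(688,499),(514,497)]),14)
S2=np.array([(25,40),(25,-40),(-25,-40),(-25,40.)])
t2,oc,R2=rigid(S2,C); print("carrier",t2,oc,(C-(S2@R2.T+oc)).round(1).tolist())
cap=ray(c,f([(374,464)]),16)[0]
T=ray(c,[(345,211),(388,200),(398,222),(357,240)],42)
for n,p in (("carrier",oc),("cap",cap)): print(n,p,"in reader",R.T@(p-o))
print("tall top",T.round().tolist(),(R.T@(T-o).T).T.round().tolist())
E
python3 m.py
```

```text
reader 0.07734539332130004 [583.97263299 201.92782074] res [[-1.3, 1.2], [0.1, 0.8], [-0.9, -0.7], [1.8, -0.5], [-0.6, 1.3], [0.8, -2.1]]
carrier -0.018871688603253688 [520.24782479  28.97870014] [[1.0, 1.7], [0.1, -1.5], [-0.3, -1.4], [-0.8, 1.2]]
carrier [520.24782479  28.97870014] in reader [ -76.8977768  -167.50815329]
cap [510.84772295 137.10114113] in reader [-77.9153384 -58.9826322]
tall top [[528.0, -62.0], [549.0, -141.0], [508.0, -159.0], [475.0, -84.0]] [[-76.0, -259.0], [-62.0, -339.0], [-103.0, -354.0], [-130.0, -276.0]]
```

The crop confirms the thin grey carrier at (295,216) is the one meant. The dark-sided block is the tall carrier and the pink one is wrong by colour. My plan is to push its -x side across onto the way-in line, then push from behind. First I'll move above the -x side.

```bash
python3 -m creep '{"hand":[0.8,0.8,0.8,0.8,0.8,0.8,0.8,0.8,0.8,0.8,0.8,0.8],"dp":[[0.026,-0.037,-0.008],[0.026,-0.037,-0.008],[0.026,-0.037,-0.008],[0.026,-0.037,-0.008],[0.026,-0.037,-0.008],[0.026,-0.037,-0.008],[0.026,-0.037,-0.008],[0.026,-0.037,-0.008],[0.026,-0.037,-0.008],[0.026,-0.037,-0.008],[0.026,-0.037,-0.008],[0.026,-0.037,-0.008]],"roll":[1.4,1.4,1.4,1.4,1.4,1.4,1.4,1.4,1.4,1.4,1.4,1.4]}'
python3 -m creep '{"hand":[0.8,0.8,0.8],"dp":[[0,0,0],[0,0,0],[0,0,0]],"roll":[0,0,0]}'
python3 - <<'E'
from h import *
cv2.imwrite("pics/w1.png",manip.get_image("wrist")[:,:,::-1])
E
```

```text
t: 1.3
eef_pos: [464.9, 30.4, 134.7]
eef_rot: [-0.025, -3.141, -0.0]
wrist_force: [0.8, 1.4, 0.4]
finger_gap: 0.202
grip_force: 0.0
t: 1.6
eef_pos: [463.6, 32.8, 135.1]
eef_rot: [-0.025, -3.14, -0.0]
wrist_force: [0.1, -0.4, 0.5]
finger_gap: 0.198
grip_force: 0.0
```

View pics/w1.png

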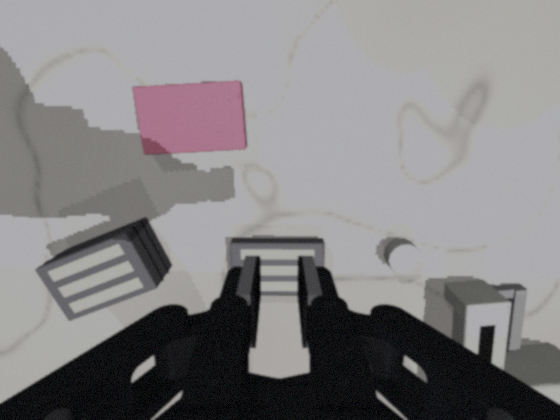

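The wrist view shows the carrier at (231–325, 238–295) under the fingers, with its -x edge at row 239. The pink block is at (190,117), the cap at (404,257) and the tall carrier at (105,268). I'll check the edge position and go down.

```bash
python3 - <<'E'
from h import *
print(ray(manip.calibration("wrist"),[(231,239),(324,239)],14), manip.get_obs()["eef_pos"])
print(ray(manip.calibration("wrist"),[(404,259)],16))
E
python3 -m creep '{"hand":[0.8,0.8,0.8,0.8,0.8,0.8],"dp":[[-0.002,-0.003,-0.045],[0,0,-0.045],[0,0,-0.03],[0,0,-0.01],[0,0,0],[0,0,0]],"roll":[0,0,0,0,0,0]}'
```

```text
[[492.661167    -6.83912025]
 [493.80026569  70.59306221]] [463.65063157  33.1207382  135.28958758]
[[512.00658198 138.03100488]]
t: 2.25
eef_pos: [463.6, 29.9, 6.7]
eef_rot: [0.024, 3.139, 0.0]
wrist_force: [-0.4, -0.5, 0.3]
finger_gap: 0.196
grip_force: 0.0
```

```bash
python3 -m creep '{"hand":[0.8,0.8,0.8,0.8,0.8,0.8,0.8,0.8,0.8,0.8,0.8,0.8],"dp":[[0.01,0,-0.002],[0.008,0,0],[0.006,0,0],[0.007,0,0],[0.008,0,0],[0.008,0.001,0],[0.008,0.001,0],[0.008,0.001,0],[0.008,0.001,0],[0.006,0,0],[0.004,0,0],[0,0,0]],"roll":[0,0,0,0.5,0.5,0.8,0.8,0.8,0.8,0.8,0.3,0]}'
python3 - <<'E'
from h import *
im=manip.get_image("top"); cv2.imwrite("pics/t2.png",cv2.resize(im[105:255,145:345,::-1],None,fx=4,fy=4,interpolation=cv2.INTER_CUBIC))
E
```

```text
t: 3.45
eef_pos: [544.2, 33.2, 3.3]
eef_rot: [-0.119, 3.139, 0.0]
wrist_force: [-0.1, 0.1, 0.1]
finger_gap: 0.202
grip_force: 0.0
```

View pics/t2.png

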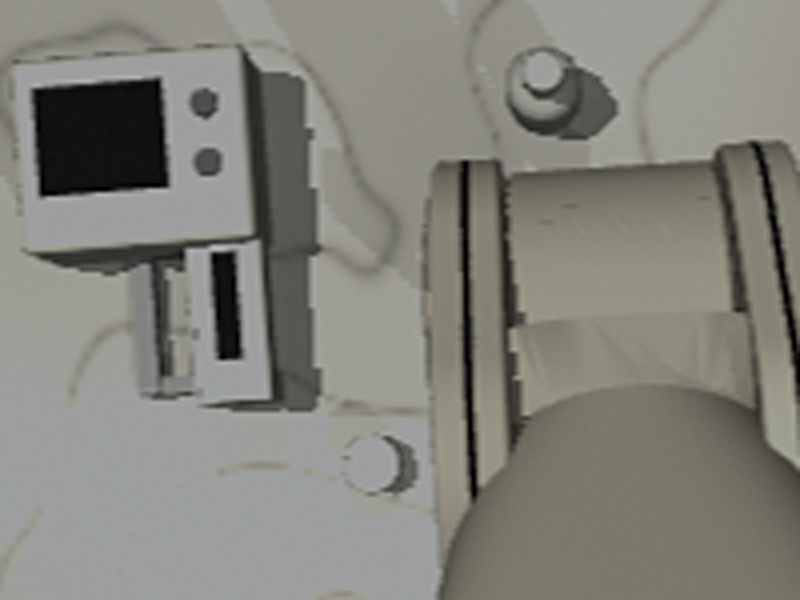

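The arm covers the carrier in the top view, while the cap at crop pixel (374,464) hasn't moved. I'll finish most of the sideways push, then back off, rise and look with the wrist camera.

```bash
python3 -m creep '{"hand":[0.8,0.8,0.8,0.8,0.8,0.8,0.8,0.8,0.8,0.8],"dp":[[0.006,0.0005,0],[0.006,0.0005,0],[0.003,0,0],[0,0,0],[-0.02,0,0],[-0.03,0,0.03],[-0.04,0,0.05],[-0.04,0,0.05],[0,0,0.03],[0,0,0]],"roll":[0,0,0,0,0,0,0,0,0,0]}'
python3 - <<'E'
from h import *
cal=manip.calibration("wrist"); im=manip.get_image("wrist"); cv2.imwrite("pics/w2.png",im[:,:,::-1]); np.save("c2.npy",cal["T"])
E
```

```text
t: 4.5
eef_pos: [448.6, 34.5, 146.1]
eef_rot: [-0.119, 3.129, 0.001]
wrist_force: [1.6, 0.5, -0.6]
finger_gap: 0.201
grip_force: 0.0
```

View pics/w2.png

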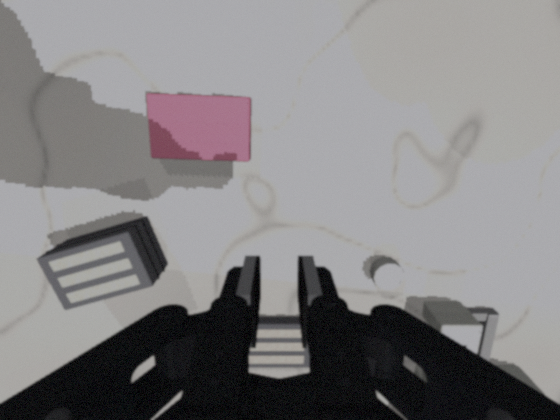

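The wrist view shows the cap at (388,276), with the tall and pink blocks unchanged. The carrier is mostly hidden between the fingers at (280,345). I'll move behind it with the hand turned -90° so the camera faces forward.

```bash
python3 -m creep '{"hand":[0.8,0.8,0.8,0.8,0.8,0.8,0.8,0.8,0.8,0.8,0.8,0.8],"dp":[[0.014,-0.007,0],[0.014,-0.007,0],[0.014,-0.007,0],[0.014,-0.007,0],[0.014,-0.007,0],[0.014,-0.007,0],[0.014,-0.007,0],[0.014,-0.007,0],[0.014,-0.006,-0.01],[0.014,-0.006,-0.01],[0.014,-0.006,-0.01],[0,0,0]],"roll":[-8,-8,-8,-8,-8,-8,-8,-8,-8,-8,-8,-2]}'
python3 -m creep '{"hand":[0.8,0.8],"dp":[[0,0,0],[0,0,0]],"roll":[0,0]}'
python3 - <<'E'
from h import *
cal=manip.calibration("wrist"); im=manip.get_image("wrist"); cv2.imwrite("pics/w3.png",im[:,:,::-1]); np.savez("c3.npz",**cal); cv2.imwrite("pics/t3.png",manip.get_image("top")[:,:,::-1])
E
```

```text
t: 5.75
eef_pos: [599.9, -40.5, 107.4]
eef_rot: [-2.138, -2.297, 0.005]
wrist_force: [-0.7, -0.1, 0.2]
finger_gap: 0.202
grip_force: 0.0
t: 5.95
eef_pos: [599.4, -39.8, 110.0]
eef_rot: [-2.133, -2.304, 0.002]
wrist_force: [0.5, 0.3, -0.8]
finger_gap: 0.204
grip_force: 0.0
```

View pics/w3.png

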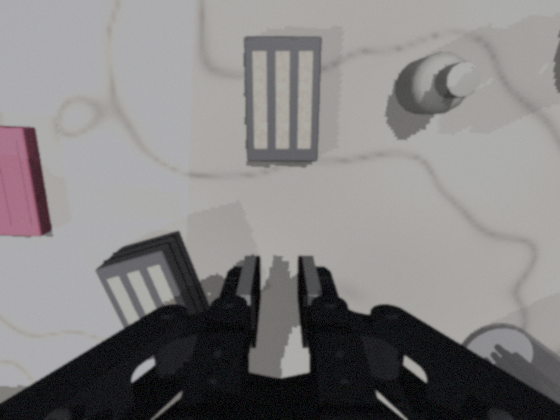

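The wrist view shows the carrier clearly, with top corners at about (245,37), (321,37), (318,161) and (248,161). It's square to the hand, and the vial at (435,83) is clear.

```bash
cat >> h.py <<'E'
th=0.0773; RO=np.array([584.,201.9]); RR=np.array([[np.cos(th),-np.sin(th)],[np.sin(th),np.cos(th)]])
def inr(p): return (np.atleast_2d(p)-RO)@RR
def car(cal,im,win):
    x0,y0,x1,y1=win; hsv=cv2.cvtColor(im[y0:y1,x0:x1],cv2.COLOR_RGB2HSV)
    g=cv2.cvtColor(im[y0:y1,x0:x1],cv2.COLOR_RGB2GRAY); m=(g<105).astype(np.uint8)*255
    m=cv2.morphologyEx(m,cv2.MORPH_OPEN,np.ones((3,3)))
    cs=cv2.findContours(m,cv2.RETR_EXTERNAL,cv2.CHAIN_APPROX_NONE)[0]; k=max(cs,key=cv2.contourArea)
    r=cv2.minAreaRect(k); b=cv2.boxPoints(r)+[x0,y0]; w=ray(cal,b,14); q=cv2.minAreaRect(w.astype(np.float32))
    return b,w,q
E
python3 - <<'E'
from h import *
cal=dict(np.load("c3.npz")); im=cv2.imread("pics/w3.png")[:,:,::-1].copy()
P=ray(cal,[(245,37),(321,37),(318,161),(248,161)],14); S=np.array([(-25,40),(25,40),(25,-40),(-25,-40.)])
t,o,R=rigid(S,P); print(t-th,o,inr(o),(P-(S@R.T+o)).round(1).tolist())
print(car(cal,im,(225,15,340,180)))
o=manip.get_obs(); print(o["eef_pos"],inr(o["eef_pos"][:2]))
im=cv2.imread("pics/t3.png"); cv2.imwrite("pics/t3c.png",cv2.resize(im[105:255,145:345],None,fx=4,fy=4,interpolation=cv2.INTER_CUBIC))
E
```

```text
0.0022851895483864404 [595.86517084  38.46041956] [[  -0.79156191 -163.86778867]] [[0.8, -0.4], [-0.8, -0.7], [-0.4, 0.4], [0.4, 0.6]]
(array([[244.62831497, 161.57522583],
       [248.04424667, 110.33629608],
       [318.86282349, 115.05754089],
       [315.44688416, 166.29647827]]), array([[572.13853186,  -3.37350625],
       [572.77159186,  31.36236166],
       [620.76296209,  31.99024076],
       [622.21444829,  -2.83584815]]), ((596.989501953125, 14.314152717590332), (50.078819274902344, 34.839664459228516), 0.6151530742645264))
[599.66952954 -39.68827361 110.98215548] [[  -3.03344338 -242.07690167]]
```

View pics/t3c.png

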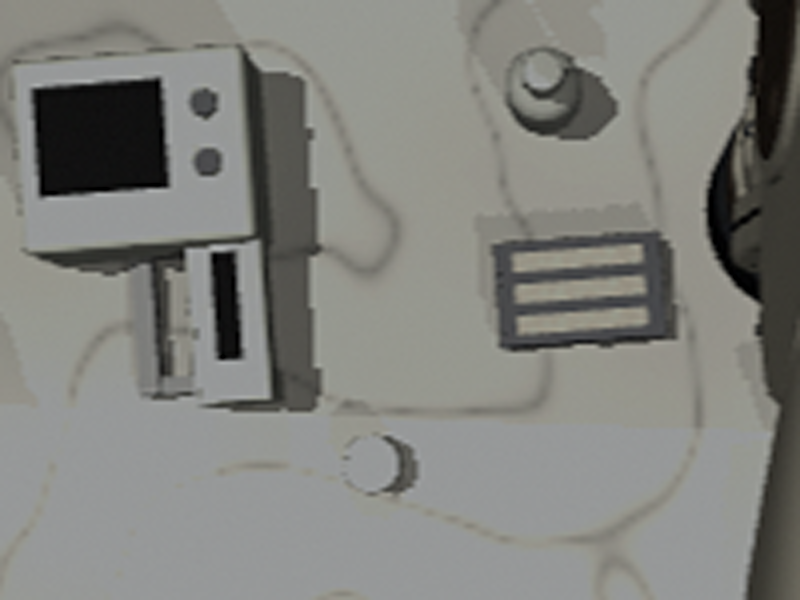

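Top view: the carrier corners are (497,243), (662,232), (675,338) and (505,349). It's in line with the bridge, and the cap at (374,464) and vial at (543,85) are unmoved. I'll go down behind it and push part way.

```bash
python3 - <<'E'
from h import *
c=manip.calibration("top"); f=lambda p:np.array(p)/4+[145,105]-0.375
C=ray(c,f([(497,243),(662,232),(675,338),(505,349)]),14); S=np.array([(25,40),(25,-40),(-25,-40),(-25,40.)])
t,o,R=rigid(S,C); print("top est",t-th,inr(o))
E
python3 -m creep '{"hand":[0.8,0.8,0.8,0.8,0.8],"dp":[[0.002,0,-0.045],[0,0,-0.04],[0,0,-0.017],[0,0,-0.004],[0,0,0]],"roll":[0,0,0,0,0]}'
```

```text
top est -0.0036771477669307467 [[  -3.26373601 -165.15655856]]
t: 6.55
eef_pos: [601.8, -39.7, 5.3]
eef_rot: [-2.135, -2.304, 0.001]
wrist_force: [-0.6, -0.6, 0.4]
finger_gap: 0.197
grip_force: 0.0
```

```bash
python3 -m creep '{"hand":[0.8,0.8,0.8,0.8,0.8,0.8,0.8,0.8,0.8,0.8,0.8,0.8],"dp":[[-0.0008,0.01,-0.001],[-0.0008,0.01,0],[-0.0004,0.005,0],[-0.0005,0.007,0],[-0.0006,0.008,0],[-0.0006,0.008,0],[-0.0006,0.008,0],[-0.0006,0.008,0],[-0.0006,0.008,0],[-0.0006,0.008,0],[-0.0003,0.004,0],[0,0,0]],"roll":[0,0,0,0,0,0,0,0,0,0,0,0]}'
python3 - <<'E'
from h import *
o=manip.get_obs(); print(inr(o["eef_pos"][:2]))
cal=manip.calibration("wrist"); a=manip.get_image("wrist")[:,:,::-1]; np.savez("c4.npz",**cal); cv2.imwrite("pics/w4.png",a)
b=manip.get_image("top")[:,:,::-1]; cv2.imwrite("pics/t4.png",b)
b=cv2.resize(b[135:235,165:305],None,fx=4,fy=4,interpolation=cv2.INTER_CUBIC)  # 560x400
cv2.imwrite("pics/t4c.png",b)
E
```

```text
t: 7.75
eef_pos: [595.4, 45.1, 4.3]
eef_rot: [-2.134, -2.305, -0.0]
wrist_force: [0.2, 0.1, 1.2]
finger_gap: 0.201
grip_force: 0.0
[[  -0.72892134 -157.22222396]]
```

View pics/t4c.png

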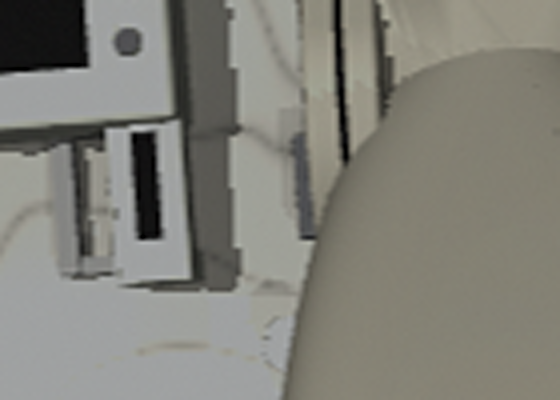

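View pics/w4.png

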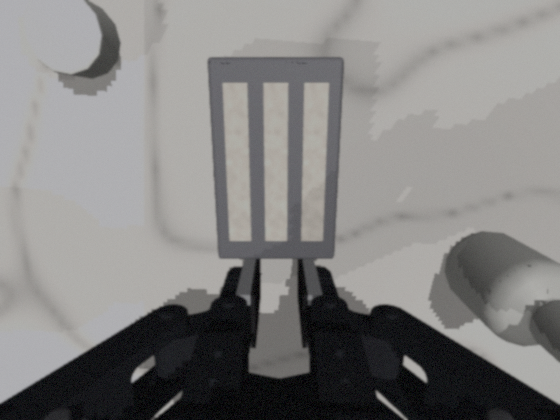

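Top crop: the carrier's leading corners are at about (293,133) and (301,238). In the wrist view its corners are (209,58), (343,58), (335,258) and (219,258), with the fingers square on its rear end. The cap at (70,35) is well to the left.

```bash
python3 - <<'E'
from h import *
C=ray(manip.calibration("top"),np.array([(293,133),(301,238)])/4+[165,135]-0.375,14); print("lead corners top",inr(C))
cal=dict(np.load("c4.npz"))
P=ray(cal,[(209,58),(343,58),(335,258),(219,258)],14); S=np.array([(-25,40),(25,40),(25,-40),(-25,-40.)])
t,o,R=rigid(S,P); print("wrist",t-th,inr(o),inr(P).round(1).tolist())
E
```

```text
lead corners top [[ 22.59072694 -65.78777703]
 [-27.79344256 -65.84830368]]
wrist 0.0022414755239379414 [[  -1.67720777 -105.35988372]] [[-26.0, -66.1], [22.4, -66.1], [23.2, -144.6], [-26.3, -144.6]]
```

The carrier is about 2 mm to the -x side. I'll drift it +2 mm while advancing, then check it against the bridge edges in the wrist image.

```bash
python3 -m creep '{"hand":[0.8,0.8,0.8,0.8,0.8,0.8],"dp":[[0,0.005,0],[0,0.006,0],[0,0.006,0],[0,0.005,0],[0,0.003,0],[0,0,0]],"roll":[0,0,0,0,0,0]}'
python3 - <<'E'
from h import *
o=manip.get_obs(); print(inr(o["eef_pos"][:2]))
cal=manip.calibration("wrist"); a=manip.get_image("wrist"); np.savez("c5.npz",**cal); cv2.imwrite("pics/w5.png",a[:,:,::-1])
g=cv2.cvtColor(a,cv2.COLOR_RGB2GRAY)
for v in (8,16,24,32,40,50,65,100,200): print(v,g[v,120:480:6].tolist())
# where known reader points should project
K,T=cal["camera_matrix"],cal["T"]
Q=np.array([(-45,-18,40),(29,-18,40),(-45,-18,0),(-29,-18,0),(29,-18,0),(-29,-18,18),(29,-18,18),(29,-18,52),(-45,-18,18)],float)
W=np.c_[Q[:,:2]@RR.T+RO,Q[:,2]]; p=(W-T[:3,3])@T[:3,:3]*[1,-1,-1]; p=p/p[:,2:]; print((p@K.T)[:,:2].round().tolist())
E
```

```text
t: 8.45
eef_pos: [595.6, 69.9, 4.4]
eef_rot: [-2.135, -2.305, -0.0]
wrist_force: [-0.3, 0.5, -0.1]
finger_gap: 0.201
grip_force: 0.0
[[   1.3552969  -132.50592848]]
8 [175, 176, 176, 176, 176, 172, 119, 117, 117, 117, 116, 113, 102, 105, 116, 115, 115, 117, 114, 117, 113, 115, 115, 114, 115, 116, 114, 114, 115, 113, 115, 116, 116, 116, 117, 115, 114, 109, 103, 109, 117, 114, 117, 115, 116, 118, 115, 119, 116, 118, 118, 116, 118, 117, 117, 117, 118, 115, 119, 117]
16 [175, 175, 176, 177, 176, 173, 117, 115, 118, 116, 114, 110, 108, 111, 116, 113, 118, 119, 115, 117, 116, 117, 116, 117, 114, 115, 115, 114, 117, 116, 114, 116, 115, 115, 115, 116, 113, 108, 109, 108, 112, 116, 117, 117, 117, 116, 116, 117, 114, 118, 116, 117, 119, 116, 119, 117, 119, 118, 117, 118]
24 [175, 175, 176, 176, 173, 172, 113, 115, 114, 115, 108, 106, 113, 113, 115, 115, 116, 116, 115, 116, 115, 115, 116, 115, 117, 118, 115, 115, 114, 117, 117, 117, 113, 119, 114, 115, 114, 110, 106, 109, 115, 113, 116, 116, 116, 118, 116, 117, 119, 114, 118, 117, 119, 119, 115, 119, 119, 116, 115, 118]
32 [176, 175, 175, 177, 
[... 1236 characters left out ...]
173, 174, 173, 174, 175, 175, 104, 104, 129, 174, 170, 171, 164, 105, 106, 165, 171, 170, 170, 127, 108, 107, 171, 172, 172, 173, 108, 108, 140, 158, 161, 162, 159, 160, 175, 174, 174, 173, 173, 173, 173, 174, 174, 171, 170, 169, 166, 161, 158, 159, 163]
200 [176, 177, 177, 175, 176, 165, 161, 171, 173, 174, 174, 173, 172, 173, 173, 174, 100, 101, 159, 174, 171, 173, 101, 101, 135, 173, 170, 172, 108, 102, 111, 161, 159, 160, 116, 94, 113, 163, 161, 159, 161, 161, 163, 160, 159, 160, 170, 166, 163, 160, 161, 161, 161, 161, 161, 161, 161, 161, 160, 161]
[[106.0, -51.0], [382.0, -51.0], [157.0, -3.0], [199.0, -3.0], [351.0, -3.0], [187.0, -21.0], [363.0, -21.0], [397.0, -75.0], [138.0, -21.0]]
```

```bash
python3 -m creep '{"hand":[0.8,0.8,0.8,0.8,0.8],"dp":[[-0.0004,0.005,0],[-0.0005,0.006,0],[-0.0003,0.004,0],[-0.0002,0.002,0],[0,0,0]],"roll":[0,0,0,0,0]}'
python3 - <<'E'
from h import *
o=manip.get_obs(); print(inr(o["eef_pos"][:2]))
cal=manip.calibration("wrist"); a=manip.get_image("wrist"); np.savez("c6.npz",**cal); cv2.imwrite("pics/w6.png",a[:,:,::-1])
g=cv2.cvtColor(a,cv2.COLOR_RGB2GRAY)
for v in (3,8,14,20,26,32,38,44,50,58): print(v,g[v,60:420:6].tolist())
K,T=cal["camera_matrix"],cal["T"]
Q=np.array([(-45,-18,40),(29,-18,40),(-45,-18,0),(-29,-18,0),(29,-18,0),(-29,-18,18),(29,-18,18),(29,-18,52),(-45,-18,18)],float)
W=np.c_[Q[:,:2]@RR.T+RO,Q[:,2]]; p=(W-T[:3,3])@T[:3,:3]*[1,-1,-1]; p=p/p[:,2:]; print((p@K.T)[:,:2].round().tolist())
for v in (120,250): 
    e=np.abs(np.diff(g[v].astype(int))); print(v,[int(i) for i in np.where(e>25)[0] if 180<i<380])
E
```

```text
t: 9.0
eef_pos: [594.2, 86.7, 4.4]
eef_rot: [-2.135, -2.305, -0.0]
wrist_force: [0.7, 0.5, -0.6]
finger_gap: 0.196
grip_force: 0.0
[[   1.22892458 -115.60318385]]
3 [181, 176, 177, 174, 161, 170, 176, 178, 178, 176, 176, 178, 177, 176, 179, 178, 178, 177, 177, 178, 177, 177, 178, 178, 178, 175, 178, 177, 177, 177, 175, 176, 177, 176, 175, 178, 179, 177, 177, 177, 176, 178, 178, 178, 177, 177, 176, 175, 177, 176, 177, 176, 177, 176, 168, 86, 84, 91, 102, 108]
8 [178, 177, 178, 174, 163, 170, 177, 178, 177, 178, 176, 175, 177, 176, 176, 177, 177, 177, 176, 175, 177, 177, 175, 175, 177, 176, 175, 173, 174, 175, 174, 174, 175, 174, 174, 175, 175, 175, 173, 176, 173, 175, 173, 175, 175, 175, 174, 175, 174, 175, 175, 174, 175, 175, 142, 82, 82, 77, 76, 76]
14 [177, 176, 178, 175, 164, 170, 177, 176, 176, 178, 177, 153, 134, 129, 133, 137, 140, 143, 142, 130, 133, 134, 135, 132, 131, 133, 130, 125, 126, 129, 123, 129, 127, 126, 130, 126, 127, 127, 127, 128, 127, 127, 126, 127, 128, 126, 127, 128, 129, 130, 131, 129, 130, 132, 102, 95, 79, 75, 75, 71]
20 [177, 176, 180, 176, 164, 168, 175, 1
[... 1397 characters left out ...]
 176, 179, 179, 177, 177, 176, 148, 119, 117, 115, 119, 118, 114, 108, 112, 114, 117, 118, 118, 119, 102, 100, 101, 103, 100, 102, 104, 101, 105, 102, 103, 102, 103, 99, 100, 102, 100, 92, 91, 98, 101, 102, 103, 105, 117, 119, 120, 119, 117, 119]
58 [177, 179, 178, 177, 176, 175, 179, 178, 178, 178, 177, 178, 177, 178, 178, 177, 146, 120, 117, 118, 119, 118, 107, 103, 114, 86, 77, 78, 76, 71, 67, 69, 68, 70, 70, 72, 71, 71, 72, 68, 71, 70, 70, 73, 72, 67, 68, 81, 95, 98, 100, 101, 104, 113, 116, 117, 122, 118, 119, 120]
[[115.0, 20.0], [377.0, 19.0], [162.0, 45.0], [202.0, 45.0], [349.0, 45.0], [191.0, 36.0], [360.0, 36.0], [391.0, 7.0], [145.0, 36.0]]
120 [209, 210, 223]
250 [216, 217, 333]
```

```bash
python3 - <<'E'
import cv2
g=cv2.cvtColor(cv2.imread("pics/w6.png"),cv2.COLOR_BGR2GRAY)
for v in range(28,48,2): print(v,"L",g[v,186:222:2].tolist(),"R",g[v,336:378:2].tolist())
for v in range(36,50): print(v,"col170",g[v,170],"col390",g[v,390], "lend",g[v,146:170:2].tolist())
for v in range(52,66,2): print(v,"carL",g[v,200:220].tolist(),"carR",g[v,328:350].tolist())
E
```

```text
28 L [72, 70, 73, 73, 69, 71, 72, 71, 73, 75, 72, 72, 73, 74, 74, 69, 68, 75] R [72, 72, 70, 70, 70, 73, 74, 73, 73, 76, 70, 73, 71, 73, 74, 74, 73, 74, 72, 72, 74]
30 L [74, 71, 75, 74, 70, 72, 71, 72, 70, 72, 72, 73, 75, 69, 74, 72, 75, 76] R [75, 73, 74, 76, 73, 71, 70, 71, 72, 74, 74, 71, 73, 73, 75, 74, 71, 71, 71, 76, 73]
32 L [76, 73, 75, 71, 68, 67, 65, 67, 66, 72, 91, 92, 87, 84, 89, 87, 87, 97] R [102, 98, 102, 100, 96, 97, 95, 99, 96, 99, 98, 87, 82, 81, 81, 79, 76, 80, 77, 73, 74]
34 L [72, 76, 76, 72, 69, 65, 65, 64, 61, 70, 94, 95, 98, 94, 96, 98, 103, 113] R [118, 118, 114, 113, 107, 106, 105, 108, 110, 111, 112, 100, 85, 83, 82, 83, 78, 79, 76, 73, 74]
36 L [74, 74, 74, 76, 74, 71, 65, 65, 63, 73, 94, 97, 99, 97, 99, 100, 113, 118] R [115, 115, 111, 111, 108, 102, 106, 106, 108, 114, 115, 106, 85, 81, 80, 81, 78, 76, 76, 76, 74]
38 L [75, 73, 76, 74, 79, 72, 72, 65, 65, 81, 101, 103, 106, 107, 105, 109, 118, 117] R [117, 112, 113, 108, 107, 104, 106, 107, 111, 113, 113, 113, 102, 87, 85, 76, 74, 78, 76, 76, 77]
40 L [73, 77, 75, 73, 79, 74, 70, 71, 74, 95, 108, 109, 1
[... 2648 characters left out ...]
 81, 76, 78, 75, 78, 77, 76, 77, 79] carR [70, 68, 67, 67, 67, 72, 73, 72, 68, 69, 70, 68, 73, 76, 81, 87, 90, 90, 94, 92, 95, 95]
60 carL [108, 111, 111, 113, 116, 115, 112, 96, 78, 67, 59, 58, 58, 62, 62, 62, 59, 59, 57, 59] carR [62, 57, 56, 58, 60, 57, 62, 58, 61, 58, 60, 59, 59, 56, 65, 76, 90, 91, 94, 95, 97, 92]
62 carL [111, 109, 112, 113, 115, 116, 105, 87, 70, 63, 62, 65, 66, 60, 67, 69, 62, 65, 65, 62] carR [66, 64, 61, 64, 65, 65, 64, 62, 61, 64, 62, 66, 64, 59, 58, 68, 82, 89, 95, 93, 95, 91]
64 carL [116, 114, 115, 115, 116, 117, 106, 89, 71, 66, 65, 67, 68, 71, 68, 68, 69, 70, 69, 70] carR [62, 63, 63, 63, 66, 65, 63, 62, 67, 64, 65, 65, 65, 56, 58, 68, 84, 91, 93, 91, 94, 96]
```

The left leg and the opening floor (cols 204–206) put the carrier about 1 mm to the -x side. That leaves about 3 mm clearance on the left and 5 mm on the right, so it's safe to go in, with a +1 mm drift.

```bash
python3 -m creep '{"hand":[0.8,0.8,0.8,0.8,0.8,0.8,0.8,0.8,0.8,0.8],"dp":[[0,0.005,0],[0,0.005,0],[-0.0002,0.005,0],[-0.0004,0.005,0],[-0.0004,0.005,0],[-0.0004,0.005,0],[-0.0004,0.005,0],[-0.0004,0.005,0],[-0.0004,0.005,0],[0,0,0]],"roll":[0,0,0,0,0,0,0,0,0,0]}'
cat > chk.py <<'E'
from h import *
import sys
o=manip.get_obs(); print("tcp",inr(o["eef_pos"][:2]).round(1),"F",o["wrist_force"].round(1))
cal=manip.calibration("wrist"); a=manip.get_image("wrist"); cv2.imwrite(sys.argv[1],a[:,:,::-1])
g=cv2.cvtColor(a,cv2.COLOR_RGB2GRAY).astype(int)
for v in (180,210,235,250):
    d=g[v]; L=[i for i in range(185,240) if d[i]-d[i+2]>22]; R=[i for i in range(315,370) if d[i+2]-d[i]>22]
    if L and R: print(v,L[0]+1,R[-1]+1,inr(ray(cal,[(L[0]+1,v),(R[-1]+1,v)],14)).round(1).tolist())
c=g[250:268,225:240].mean(1).astype(int).tolist(); print("rear edge rows 250+",c, inr(ray(cal,[(228,258)],14)).round(1))
E
python3 chk.py pics/w7.png
```

```text
t: 10.05
eef_pos: [591.5, 132.1, 4.4]
eef_rot: [-2.134, -2.305, -0.001]
wrist_force: [-0.7, 0.6, -0.4]
finger_gap: 0.204
grip_force: 0.0
tcp [[  2.1 -70.2]] F [-0.7  0.6 -0.4]
180 213 338 [[-24.2, -23.8], [25.7, -23.8]]
210 214 336 [[-24.5, -36.2], [25.5, -36.2]]
235 215 335 [[-24.7, -47.1], [25.6, -47.1]]
250 216 334 [[-24.6, -53.9], [25.5, -53.9]]
rear edge rows 250+ [106, 106, 106, 106, 106, 106, 105, 105, 125, 157, 177, 182, 183, 183, 181, 172, 146, 113] [[-19.7 -57.6]]
```

```bash
python3 -m creep '{"hand":[0.8,0.8,0.8,0.8,0.8],"dp":[[-0.0003,0.004,0],[-0.0003,0.004,0],[-0.0003,0.004,0],[-0.0001,0.002,0],[0,0,0]],"roll":[0,0,0,0,0]}'
for i in 1; do python3 -m creep '{"hand":[0.8,0.8,0.8],"dp":[[0,0.001,0],[0,0.001,0],[0,0,0]],"roll":[0,0,0]}'; done
python3 chk.py pics/w8.png
```

```text
t: 10.6
eef_pos: [590.5, 145.7, 4.4]
eef_rot: [-2.135, -2.305, -0.0]
wrist_force: [-0.1, 0.4, -0.2]
finger_gap: 0.204
grip_force: 0.0
t: 10.9
eef_pos: [590.6, 147.2, 4.4]
eef_rot: [-2.136, -2.304, -0.0]
wrist_force: [-0.9, 0.2, 0.1]
finger_gap: 0.199
grip_force: 0.0
tcp [[  2.3 -55. ]] F [-0.9  0.2  0.1]
180 197 356 [[-30.3, -8.5], [33.1, -8.6]]
250 216 334 [[-24.3, -38.7], [25.7, -38.8]]
rear edge rows 250+ [105, 106, 106, 105, 106, 105, 105, 105, 103, 116, 142, 166, 178, 183, 181, 171, 146, 113] [[-19.4 -42.4]]
```

```bash
python3 -m creep '{"hand":[0.8,0.8,0.8],"dp":[[0,0.001,0],[0,0.001,0],[0,0,0]],"roll":[0,0,0]}'
python3 -m creep '{"hand":[0.8,0.8],"dp":[[0,0.001,0],[0,0,0]],"roll":[0,0]}'
python3 -m creep '{"hand":[0.8,0.8],"dp":[[0,0.001,0],[0,0,0]],"roll":[0,0]}'
python3 chk.py pics/w9.png
```

```text
t: 11.25
eef_pos: [590.6, 149.3, 4.4]
eef_rot: [-2.135, -2.304, -0.0]
wrist_force: [-1.0, -0.3, -0.9]
finger_gap: 0.2
grip_force: 0.1
t: 11.45
eef_pos: [590.6, 150.3, 4.4]
eef_rot: [-2.135, -2.304, -0.0]
wrist_force: [0.3, -1.0, 0.7]
finger_gap: 0.196
grip_force: 0.1
t: 11.65
eef_pos: [590.6, 151.3, 4.4]
eef_rot: [-2.135, -2.304, -0.0]
wrist_force: [-0.9, -0.1, -0.4]
finger_gap: 0.203
grip_force: 0.1
tcp [[  2.6 -50.9]] F [-0.9 -0.1 -0.4]
180 196 355 [[-30.4, -4.5], [33.0, -4.5]]
250 216 334 [[-24.0, -34.6], [26.0, -34.7]]
rear edge rows 250+ [106, 106, 105, 106, 106, 106, 105, 104, 102, 111, 137, 163, 177, 182, 181, 172, 145, 110] [[-19.1 -38.3]]
```

```bash
for i in 1; do
python3 -m creep '{"hand":[0.8,0.8],"dp":[[-0.0001,0.001,0],[0,0,0]],"roll":[0,0]}'
python3 -m creep '{"hand":[0.8,0.8],"dp":[[-0.0001,0.001,0],[0,0,0]],"roll":[0,0]}'
done | grep -E "pos|force"
python3 chk.py pics/w10.png
```

```text
eef_pos: [590.5, 151.9, 4.4]
wrist_force: [-0.4, -1.2, 0.2]
grip_force: 0.8
eef_pos: [590.5, 152.0, 4.4]
wrist_force: [0.1, -5.3, 1.2]
grip_force: 2.6
tcp [[  2.6 -50.3]] F [ 0.1 -5.3  1.2]
180 196 355 [[-30.3, -3.7], [33.0, -3.9]]
235 216 334 [[-23.7, -27.1], [25.7, -27.2]]
250 216 334 [[-24.0, -33.9], [26.0, -34.0]]
rear edge rows 250+ [105, 105, 106, 106, 105, 105, 105, 105, 104, 116, 147, 173, 182, 183, 182, 175, 156, 124] [[-19.1 -37.6]]
```

The stop has been met: the hand advanced only 0.1 mm while the force rose to 5 N. The position matches home. I'll press slightly, then withdraw straight back and up.

```bash
python3 -m creep '{"hand":[0.8,0.8,0.8],"dp":[[-0.0001,0.001,0],[0,0,0],[0,0,0]],"roll":[0,0,0]}' | grep -E "pos|force"
python3 -m creep '{"hand":[0.8,0.8,0.8,0.8,0.8,0.8,0.8,0.8,0.8,0.8],"dp":[[0.0005,-0.006,0],[0.001,-0.015,0],[0.002,-0.02,0],[0,0,0.02],[0,0,0.03],[0,-0.02,0.03],[0,-0.03,0.03],[0,-0.03,0],[0,0,0],[0,0,0]],"roll":[0,0,0,0,0,0,0,0,0,0]}'
python3 - <<'E'
from h import *
cal=manip.calibration("wrist"); a=manip.get_image("wrist"); cv2.imwrite("pics/w11.png",a[:,:,::-1]); g=cv2.cvtColor(a,cv2.COLOR_RGB2GRAY)
K,T=cal["camera_matrix"],cal["T"]
def proj(Q):
    Q=np.array(Q,float); W=np.c_[Q[:,:2]@RR.T+RO,Q[:,2]]; p=(W-T[:3,3])@T[:3,:3]*[1,-1,-1]; return ((p/p[:,2:])@K.T)[:,:2].round()
p=proj([(-25,-40,14),(25,-40,14),(25,-18,14),(-25,-18,14),(-45,-18,40)]); print(p.tolist())
x0,x1=int(p[0,0])-16,int(p[1,0])+16; r=int(p[0,1])
for v in range(r-20,r+1,10): print(v,x0,g[v,x0:x0+32:2].tolist(),x1-32,g[v,x1-32:x1:2].tolist())
for cfrac in (.15,.85):
    c=int(p[0,0]+cfrac*(p[1,0]-p[0,0])); print(c,r-10,g[r-10:r+10,c-2:c+3].mean(1).astype(int).tolist())
# change of the top view near cap / vial / tall against the first picture
b=cv2.cvtColor(manip.get_image("top")[:,:,::-1],cv2.COLOR_BGR2GRAY); b0=cv2.imread("pics/top0.png",0)
for n,(x,y,w,h) in dict(cap=(226,209,26,24),vial=(268,114,28,26),tall=(338,190,65,55)).items():
    t=b0[y:y+h,x:x+w]; s=cv2.matchTemplate(b[y-8:y+h+8,x-8:x+w+8],t,cv2.TM_CCOEFF_NORMED); m=cv2.minMaxLoc(s); print(n,round(m[1],2),m[3][0]-8,m[3][1]-8)
E
```

```text
eef_pos: [590.5, 152.0, 4.4]
wrist_force: [-0.2, -8.5, 1.8]
grip_force: 3.6
t: 13.45
eef_pos: [593.6, 32.3, 114.4]
eef_rot: [-2.137, -2.302, -0.001]
wrist_force: [0.4, 0.8, -0.1]
finger_gap: 0.2
grip_force: 0.0
[[245.0, 18.0], [323.0, 17.0], [324.0, -22.0], [244.0, -22.0], [203.0, -40.0]]
-2 229 [4, 9, 10, 9, 4, 6, 10, 2, 12, 15, 0, 0, 15, 9, 13, 5] 307 [7, 3, 7, 8, 3, 5, 14, 7, 2, 13, 3, 7, 10, 16, 22, 22]
8 229 [100, 102, 103, 103, 104, 102, 104, 103, 97, 88, 97, 98, 97, 101, 100, 101] 307 [103, 105, 101, 100, 103, 104, 103, 102, 89, 75, 79, 80, 87, 88, 89, 87]
18 229 [160, 161, 160, 160, 163, 162, 162, 161, 150, 100, 46, 33, 32, 32, 25, 29] 307 [30, 37, 30, 32, 31, 39, 33, 42, 89, 92, 87, 97, 117, 111, 106, 108]
256 8 [99, 100, 100, 100, 99, 98, 90, 73, 57, 38, 31, 30, 44, 70, 93, 102, 104, 105, 103, 103]
311 8 [101, 101, 101, 102, 102, 98, 88, 74, 54, 36, 31, 35, 45, 69, 93, 101, 102, 102, 104, 102]
cap 0.68 0 0
vial -0.03 -8 8
tall 0.01 -2 -2
```

The rear edge is square, at the same row (about 15) on both sides. I'll move the arm clear for one numeric check from the top camera.

```bash
python3 -m creep '{"hand":[0.8,0.8,0.8,0.8,0.8,0.8,0.8,0.8,0.8],"dp":[[0,0,0.04],[-0.04,-0.01,0.02],[-0.04,-0.02,0],[-0.04,-0.02,0],[-0.04,-0.02,0],[-0.04,-0.02,0],[-0.04,-0.02,0],[-0.03,-0.02,0],[0,0,0]],"roll":[0,0,0,0,0,0,0,0,0]}'
python3 - <<'E'
from h import *
B=manip.get_image("top")[:,:,::-1]; cv2.imwrite("pics/t5.png",B); b=cv2.cvtColor(B,cv2.COLOR_BGR2GRAY); b0=cv2.imread("pics/top0.png",0)
for n,(x,y,w,h) in dict(cap=(226,209,26,24),vial=(268,114,28,26),tall=(338,190,65,55)).items():
    t=b0[y:y+h,x:x+w]; s=cv2.matchTemplate(b[y-8:y+h+8,x-8:x+w+8],t,cv2.TM_CCOEFF_NORMED); m=cv2.minMaxLoc(s); print(n,round(m[1],2),m[3][0]-8,m[3][1]-8)
d=b0.astype(int)-b
for v in range(166,208,3): print(v,b[v,205:232].tolist())
c=manip.calibration("top"); K,T=c["camera_matrix"],c["T"]
Q=np.array([(-25,-40,14),(25,-40,14),(0,-18,40)],float); W=np.c_[Q[:,:2]@RR.T+RO,Q[:,2]]; p=(W-T[:3,3])@T[:3,:3]*[1,-1,-1]; print(((p/p[:,2:])@K.T)[:,:2].round(1).tolist())
E
```

```text
t: 14.45
eef_pos: [319.9, -96.9, 173.8]
eef_rot: [-2.136, -2.3, 0.003]
wrist_force: [0.4, 0.5, -0.2]
finger_gap: 0.2
grip_force: 0.0
cap 1.0 0 0
vial 0.99 0 0
tall 1.0 0 0
166 [146, 146, 148, 149, 131, 75, 38, 50, 61, 65, 65, 64, 63, 61, 60, 60, 57, 63, 68, 67, 103, 128, 127, 130, 134, 136, 139]
169 [150, 147, 146, 148, 137, 86, 31, 34, 34, 35, 35, 35, 33, 59, 78, 77, 78, 76, 54, 57, 78, 113, 139, 129, 120, 115, 120]
172 [151, 146, 146, 148, 144, 98, 31, 60, 77, 73, 74, 75, 73, 112, 119, 80, 71, 73, 67, 43, 57, 79, 74, 115, 145, 138, 132]
175 [151, 146, 145, 146, 149, 111, 39, 53, 73, 77, 76, 78, 77, 120, 133, 91, 71, 73, 72, 45, 51, 80, 75, 116, 147, 144, 143]
178 [131, 148, 146, 146, 149, 119, 56, 35, 34, 33, 34, 33, 31, 53, 74, 71, 72, 73, 77, 52, 38, 69, 75, 117, 147, 145, 144]
181 [118, 149, 146, 146, 148, 132, 78, 44, 67, 75, 74, 74, 73, 75, 99, 97, 70, 73, 77, 57, 32, 63, 77, 77, 117, 147, 145]
184 [120, 150, 146, 146, 147, 140, 90, 33, 47, 50, 47, 48, 42, 36, 61, 77, 72, 73, 74, 62, 43, 62, 80, 75, 116, 148, 144]
187 [110, 152, 147, 146, 147, 147, 104, 34, 47, 54, 53, 58, 65,
[... 162 characters left out ...]
, 80, 75, 116, 148, 145]
193 [73, 132, 148, 147, 146, 149, 128, 74, 36, 36, 34, 34, 35, 34, 56, 78, 79, 79, 78, 81, 54, 39, 70, 75, 117, 149, 145]
196 [147, 145, 146, 146, 146, 147, 138, 90, 41, 63, 76, 76, 79, 80, 79, 79, 81, 79, 120, 152, 149, 147, 145, 144, 145, 146, 145]
199 [146, 146, 145, 146, 146, 147, 145, 98, 35, 40, 54, 74, 71, 64, 68, 75, 77, 79, 78, 75, 117, 149, 146, 145, 145, 145, 145]
202 [146, 146, 146, 147, 147, 146, 151, 113, 41, 39, 51, 71, 81, 81, 78, 78, 76, 74, 70, 66, 111, 145, 146, 145, 144, 144, 145]
205 [53, 52, 52, 50, 50, 54, 52, 53, 53, 58, 64, 73, 80, 80, 80, 80, 79, 79, 75, 117, 147, 141, 137, 138, 138, 128, 111]
[[226.3, 193.7], [224.4, 167.7], [211.6, 180.3]]
```

```bash
python3 -c "
from bench import manip
print(manip.sign_off())"
```

```text
the job is handed in; nothing more can be done
None
```

I pushed the low carrier under the bridge until the hand stopped against 5–8 N at the stop, its rear end lies square where home predicts, the tall carrier, vial and cap show no movement in the top view, the hand is clear, and the job is handed in at about 14.5 s (no verdict was returned).

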